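# Click the port cap home with the seating tool

## Robot

A 6-joint arm with a two-finger parallel gripper is mounted at the origin on the work surface. World frame = base frame: x ahead of the robot, y to its left, z up, the work surface at z = 0. Lengths are in mm, angles in rad, forces in N, time in s.
With the tool pointing down it reaches from about 350 to 975 mm from the base axis. Payload 4.9 kg.
Tool frame: the origin (TCP) lies at the very end of the fingers, on their centre line; the grasp point (between the pads) lies 19 mm behind it (r.grasp_offset is the distance from the TCP to the grasp point, in mm); z points along the fingers, y is the direction in which the jaws open and shut (so a half turn about z gives the same grasp; the last joint's range is limited). The gripper opens to 85 mm and grips with 20 to 120 N. Pads are 22 mm wide; open, the fingers measure 114 mm over their backs; the gripper's body (76 mm by 85 mm) begins 54 mm behind the grasp point. The pads swing forward as they close: fully open they stand 13 mm farther back than shut.
Start: joints at [1.185, 0.053, 1.613, -0, 1.476, -0.119], TCP at [164.769, 602.87, 231.304] pointing down, gripper open.
Joint ranges: [-3.01, 3.01], [-1.01, 2.22], [0.06, 2.58], [-1.02, 4.17], [0.09, 2.62], [-3.14, 3.14]. Speed limits (rad/s): [2.57, 2.57, 3.14, 3.14, 3.14, 3.14].

## Interface

Orientations are given as a rotation vector (axis times angle).
In Python, from plant import r gives the robot as it stands.
- The arm moves only by the shell command python3 -m crank 'ROWS'. ROWS is a JSON object of lists of equal length, an entry for each row: "grip": the finger opening in m, from 0 to 0.0854; "xyz": the shift along the tool's x, y, z in m, a list of three; "roll": the turn about the tool's z in degrees. In form: {"grip": [grip, ...], "xyz": [[dx, dy, dz], ...], "roll": [roll, ...]}. A call has 1 to 20 rows; each row shifts and turns the commanded pose from where the row before left it, along the tool's axes as they then stand; what a row does not reach is not made up. A row lasts 1/8 s, in which the tool goes at most 62.5 mm and 10.7 degrees, less where a joint would pass 70% of its speed; a pose out of reach is approached as far as the arm can. A call is refused whole if a number of a shift passes 0.0625 or a number of a turn 10.7, either way. A call with a gripper value outside its range is refused whole. The fingers move at their own pace and stop on an object; the grip force is fixed at half the most. Time passes only in rows, so rows that do not move let the fingers close. It gives the time, the measured TCP pose, the force and the opening at its end, in the units of the state.
- r.sense(): the state, without advancing time (a new reading comes with each control period).
- r.capture(name): name is "scene" or "top" or "wrist"; returns a dict with "frame" (400x640x3 uint8, red, green, blue), "fov_y" (degrees; the focal length in pixels is half the picture's height over the tangent of half this angle, whatever the lens; pixels are square), "cx", "cy" (the principal point, pixels), "dist" ([k1, k2, p1, p2, k3] as OpenCV has them; the pictures are not rectified), "pose" (4x4, takes a point from camera to world coordinates). Camera axes: x right, y down, z forward; pixel columns grow to the right and rows downward; lengths in mm; the calibration is good to about 2 mm. A picture is of the moment at which its call begins. There is no depth.
- r.hand_in(): hands the job in, once; it reports no verdict.
The state is a dict: "t": time; "joint_positions": joint angles; "joint_vel": joint speeds; "effort": joint torques, N m; "tcp_pos": TCP position; "orientation": TCP orientation; "ft_force": force on the tool from outside, world axes, zero at the start; "torque": the same for the moment, N m; "gripper_width": finger opening in mm.
Only numpy, scipy, OpenCV 4.12 (cv2) and the standard library are available. Lean on these libraries where they do the work, as an engineer would, in place of code of your own. Each camera call takes 0.05 s, during which the arm holds its last target. There are 200 camera calls.

## Task

One of the two grey port blocks still has its white snap-in cap standing proud. Take the metal seating tool from its rest in the aluminium tray, press the cap squarely and gently with the tool's nose until it clicks fully home, its flange flush on the block, then hang the tool upright back in its rest and let go. Stop pressing once the cap is home, because it cracks if pressed hard; do not push it with the gripper, and leave everything else where it is.

Things in the scene. Friction and masses are not known exactly. Their poses are not given: they have to be found in the camera images.
- seater: seating tool, bare metal, 200 g, loose, hanging upright by its collar in the rest. Origin: centre of the collar's flat underside, z up. Collar 52 mm diameter; round grip barrel 26 mm diameter from 22 to 84 mm above the origin (top at 88). Below the collar a round flat nose, 30 mm diameter, on a stiff telescoping rod: its face is 8 to 28 mm below the origin, differently each time
- cap: white plastic snap-in cap, 35 g, loose: round flange 44 mm diameter, 6 mm thick, on a 28 mm diameter stem 26 mm long standing in the open block's bore. Origin: centre of the flange's underside, z up; the flat top to press is 6 mm above it. At the start it rests on sprung catches, flange 9 to 10 mm above the block, and can tilt a little. It cracks if the tool presses over 22 N
- port_mouth (a point): centre of the bore's mouth on the level top of the open block (fixed, grey, 90 x 90 mm, 50 mm high; bore vertical). The cap's origin is here when home. Pushed down, the cap resists up to 8 to 16 N, most at 6 to 8 mm above home; then the catches slip over its bead, the force drops to near zero and the cap snaps down; home, the flange lies on the block, a hard stop
- closed_port: a second, identical fixed grey block (90 x 90 mm, 50 mm high) whose cap is already home, its flange top 56 mm above the shelf. Leave it alone. Origin: centre of its underside
- tray: fixed aluminium tray, 150 mm (its x) by 180 mm (its y), walls 20 mm high and 4 mm thick, floor 4 mm above the origin, which is the centre of its underside. The rest block stands in its -y half, a drain plug lies in its +y half
- plug_a: black silicone drain plug, 46 mm diameter, 24 mm tall, loose, lying in the tray's +y half. Origin: centre of its underside
- plug_b: the same kind of drain plug, loose on the steel shelf. Origin: centre of its underside
- jar: white ceramic jar 88 mm diameter, 92 mm tall, with a loose bamboo lid on it (120 mm tall in all). Origin: centre of its underside
- jar_lid: bamboo lid of the jar, 92 mm diameter. Origin: centre of its underside
- scoop: grey plastic scoop about 160 mm long, 35 mm high, loose. Origin: on its underside, near its middle
- fitting: brass hose fitting, 30 mm diameter, 26 mm tall, loose. Origin: centre of its underside
- caddy: fixed white plastic caddy with a hinged flap, 130 x 180 mm, about 140 mm high with the flap's knob. Origin: centre of its underside
- rest (a point): centre of the round hole in the grey rest block in the tray, at the level of its flat top, 40 mm above the shelf. Hole 42 mm diameter, 36 mm deep; block 70 x 70 mm. The tool hangs with its nose in the hole and its collar on the block's top, its origin at most 6 mm off this point

How it is judged:
By the outcome, as a careful person would: the job done as asked, in the order asked, and still so for the second after the job is handed in, with the robot touching nothing.
It also fails if it takes over 53 s, if anything falls off the work surface, if the arm or the gripper's body presses on something with over 40 N, if the wrist force passes 120 N, or if a joint passes its speed limit or range.

## Working session

There is one attempt and no reset: what is moved stays moved. The work goes in short steps, Python scripts to look and compute and a shell command to move; the robot and the scene stay as the last step left them, time stands still between calls to the robot, and variables do not carry over. Pictures are saved under pics/ and viewed, about 8 in all and at most 12, crops included, and the job is handed in when it is done.

```bash
ls; mkdir -p pics
cat > h.py <<'E'
import numpy as np, cv2
from plant import r
def cap(n):
    c=r.capture(n); h,w=c["frame"].shape[:2]; f=h/2/np.tan(np.radians(c["fov_y"])/2)
    c["K"]=np.array([[f,0,c["cx"]],[0,f,c["cy"]],[0,0,1.]]); c["D"]=np.array(c["dist"],float); c["pose"]=np.array(c["pose"]); return c
def ray(c,uv):
    p=cv2.undistortPoints(np.array(uv,float).reshape(-1,1,2),c["K"],c["D"]).reshape(-1,2)
    d=np.c_[p,np.ones(len(p))]@c["pose"][:3,:3].T
    return c["pose"][:3,3],d
def onz(c,uv,z):
    o,d=ray(c,uv); return o+d*((z-o[2])/d[:,2])[:,None]
def proj(c,P):
    P=np.atleast_2d(np.array(P,float)); M=np.linalg.inv(c["pose"])
    return cv2.projectPoints(P@M[:3,:3].T+M[:3,3],np.zeros(3),np.zeros(3),c["K"],c["D"])[0].reshape(-1,2)
def tri(c1,u1,c2,u2):
    o1,d1=ray(c1,u1);o2,d2=ray(c2,u2);d1,d2=d1[0],d2[0]
    s=np.linalg.lstsq(np.c_[d1,-d2],o2-o1,rcond=None)[0]
    a,b=o1+s[0]*d1,o2+s[1]*d2; return (a+b)/2,np.linalg.norm(a-b)
def save(c,n): cv2.imwrite("pics/"+n,c["frame"][:,:,::-1])
E
python3 - <<'E'
from h import *
import pickle
for n in("top","scene"):
    c=cap(n); save(c,n+"1.png"); pickle.dump(c,open(n+".pkl","wb"))
    print(n,c["fov_y"],c["dist"],c["pose"].round(3).tolist())
print(r.sense(), r.grasp_offset)
E
```

```text
pics
top 50.587569654845915 [-0.01992176  0.          0.          0.          0.        ] [[-0.015, -0.99, 0.137, 439.009], [-1.0, 0.017, 0.012, -27.911], [-0.014, -0.137, -0.991, 1196.329], [0.0, 0.0, 0.0, 1.0]]
scene 52.04572401737638 [-0.0983772  0.         0.         0.         0.       ] [[-0.589, 0.525, -0.614, 1469.774], [0.808, 0.398, -0.435, 580.533], [0.016, -0.752, -0.659, 1006.815], [0.0, 0.0, 0.0, 1.0]]
{'t': 0.1, 'joint_positions': array([ 1.18498356e+00,  5.33031670e-02,  1.61415820e+00,  1.78725602e-05,
        1.47597279e+00, -1.18984485e-01]), 'joint_vel': array([-0.00095451,  0.00033022, -0.00260132, -0.00258228,  0.00099185,
        0.00107168]), 'effort': array([-3.61493176e-04, -3.94899273e+01, -3.71363747e+01, -1.18584148e-04,
        3.92862072e-03,  6.77418313e-06]), 'tcp_pos': array([164.57049915, 602.3677055 , 230.17740286]), 'orientation': array([-4.17829647e-01, -3.11320053e+00,  2.79356405e-03]), 'ft_force': array([ 0.76717203, -0.0615025 ,  0.3126369 ]), 'torque': array([-0.03961093, -0.03987388,  0.01390541]), 'gripper_width': 85.3291100367158} 18.700000000000003
```

View pics/top1.png

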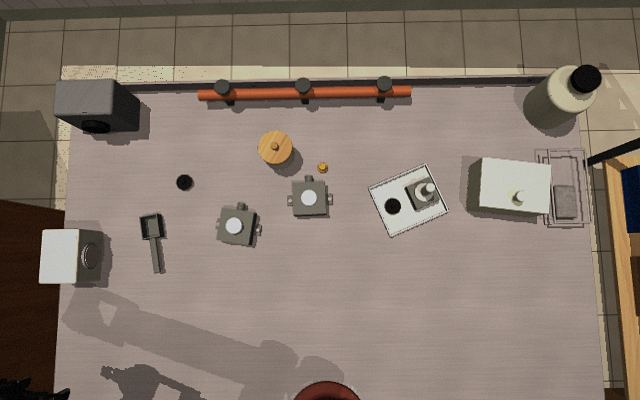

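View pics/scene1.png

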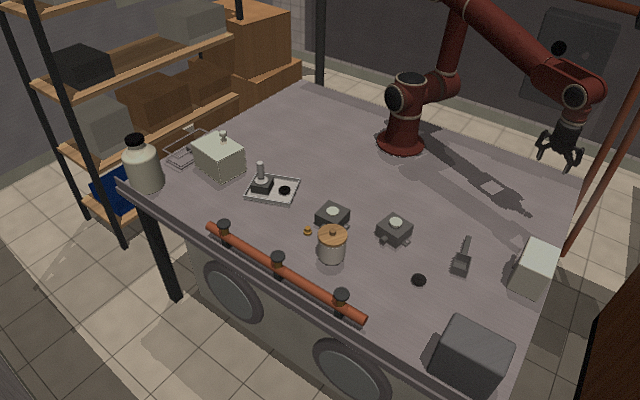

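The top view shows port blocks at about (237,226) and (309,198), and the tray with the tool at about (425,190). In the scene view they are at (395,228), (332,215) and (262,180). Next I'll enlarge them.

Run:
```python
from h import *
import pickle
t=pickle.load(open("top.pkl","rb"));s=pickle.load(open("scene.pkl","rb"))
def crop(c,u,v,w,h,k): return cv2.resize(c["frame"][v:v+h,u:u+w,::-1],None,fx=k,fy=k,interpolation=cv2.INTER_CUBIC)
a=np.hstack([crop(t,205,170,130,90,3),crop(t,360,155,130,90,3)])
b=np.hstack([crop(s,300,190,130,90,3),crop(s,230,130,130,90,3)])
cv2.imwrite("pics/crops.png",np.vstack([a,b]))
for uv in[(234,226),(309,198)]: print(onz(t,[uv],56),onz(t,[uv],65))
print(onz(t,[(415,197)],40), onz(t,[(430,187)],128))
for uv in[(396,222),(333,211)]: print(onz(s,[uv],56),onz(s,[uv],65))
```

```text
[[523.93573456 240.49289331  56.        ]] [[523.26545615 238.37452642  65.        ]]
[[597.02559234  36.64177988  56.        ]] [[595.77845519  36.13229965  65.        ]]
[[ 597.11739649 -254.46857065   40.        ]] [[ 610.19339644 -276.5709258   128.        ]]
[[520.97928997 240.44260014  56.        ]] [[529.96016763 243.66174352  65.        ]]
[[603.09600199  42.60684398  56.        ]] [[611.29959862  47.69861446  65.        ]]
```

View pics/crops.png

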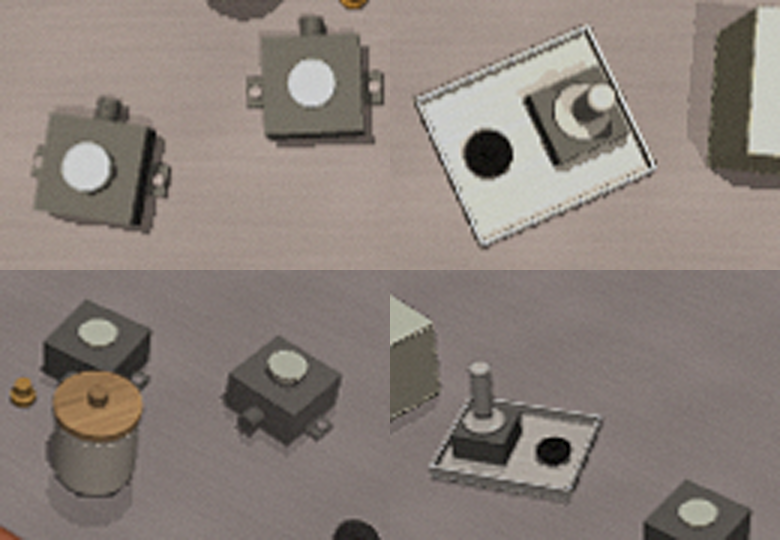

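```bash
cat > m1.py <<'E'
from h import *
import pickle
t=pickle.load(open("top.pkl","rb"));s=pickle.load(open("scene.pkl","rb"))
def blob(c,u,v,w,h,th):
    g=cv2.cvtColor(c["frame"],cv2.COLOR_RGB2GRAY); m=np.zeros_like(g); m[v:v+h,u:u+w]=(g[v:v+h,u:u+w]>th)*255
    n,l,st,ce=cv2.connectedComponentsWithStats(m); i=1+np.argmax(st[1:,4]); 
    cn=max(cv2.findContours((l==i).astype('uint8'),0,1)[0],key=len); return ce[i],st[i].tolist(),cv2.fitEllipse(cn)
A=[blob(t,222,214,25,25,190),blob(s,386,212,22,20,150)]
B=[blob(t,298,187,23,23,190),blob(s,322,204,22,15,150)]
for X in(A,B):
    print(X); print(tri(t,X[0][0],s,X[1][0]))
print('tooltop',tri(t,(430,187),s,(259.7,161.7)))
# heights
for z in (56,65,66): print(z, onz(t,[A[0][0],B[0][0]],z)[:,:2].round(1).tolist(), onz(s,[A[1][0],B[1][0]],z)[:,:2].round(1).tolist())
E
python3 m1.py
```

```text
[(array([233.24571429, 225.10285714]), [226, 218, 15, 15, 175], ((233.2292938232422, 225.0976104736328), (13.704063415527344, 14.491621971130371), 51.95067596435547)), (array([395.54022989, 221.04597701]), [390, 217, 12, 9, 87], ((395.5533142089844, 221.0439910888672), (8.07468318939209, 11.541858673095703), 101.79774475097656))]
(array([525.91800914, 240.3233426 ,  64.26849775]), np.float64(0.6590601801529331))
[(array([308.33136095, 197.33136095]), [301, 191, 15, 14, 169], ((308.32110595703125, 197.33445739746094), (13.427578926086426, 14.191635131835938), 72.64673614501953)), (array([332.24390244, 210.40243902]), [326, 207, 13, 8, 82], ((332.2428894042969, 210.4204864501953), (7.328965663909912, 11.882112503051758), 92.16156005859375))]
(array([599.58384261,  38.02616277,  53.50456357]), np.float64(1.3208360552251683))
tooltop (array([ 610.59504241, -277.15575905,  125.61187535]), np.float64(0.06668392053109495))
56 [[526.4, 242.6], [598.9, 38.4]] [[517.9, 237.1], [602.2, 38.9]]
65 [[525.7, 240.4], [597.6, 37.9]] [[526.9, 240.3], [610.4, 44.0]]
66 [[525.6, 240.2], [597.5, 37.9]] [[527.9, 240.7], [611.3, 44.6]]
```

```bash
python3 -m crank '{"grip":[0.085,0.085,0.085,0.085,0.085,0.085,0.085,0.085,0.085,0.085,0.085,0.085],"xyz":[[0,0,-0.02],[0,0,-0.02],[-0.036,-0.036,0],[-0.036,-0.036,0],[-0.036,-0.036,0],[-0.036,-0.036,0],[-0.036,-0.036,0],[-0.036,-0.036,0],[-0.036,-0.036,0],[-0.036,-0.036,0],[-0.036,-0.036,0],[0,0,0]],"roll":[-7.65,-7.65,0,0,0,0,0,0,0,0,0,0]}'
python3 - <<'E'
from h import *
import pickle
c=cap("wrist"); save(c,"w1.png"); pickle.dump(c,open("w1.pkl","wb"))
print(r.sense()["tcp_pos"],r.sense()["orientation"],c["pose"].round(3).tolist(),c["fov_y"],c["dist"],proj(c,[[526,240,65]]))
E
```

```text
t: 1.6
tcp_pos: [490.4, 276.6, 270.5]
orientation: [-0.007, -3.141, 0.001]
ft_force: [-0.2, 0.3, -0.3]
gripper_width: 84.9
[489.27575141 277.87315033 270.54068044] [-3.99954607e-03 -3.14005272e+00  3.19869810e-04] [[0.004, 0.964, 0.264, 423.666], [1.0, -0.003, -0.002, 276.639], [-0.001, 0.264, -0.964, 412.067], [0.0, 0.0, 0.0, 1.0]] 67.37820269618665 [-0.02058498  0.          0.          0.          0.        ] [[290.90267668 207.85595537]]
```

View pics/w1.png

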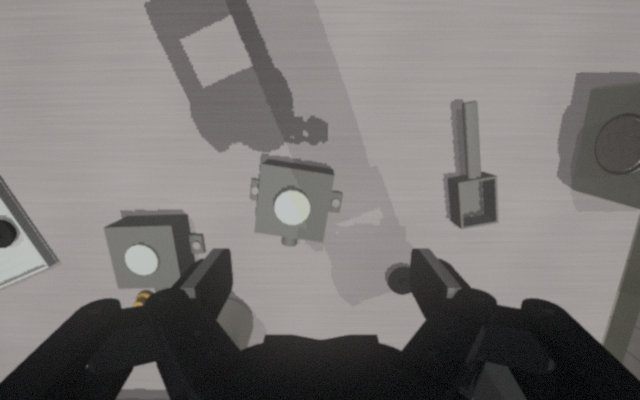

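The wrist view shows the proud cap at (291,207), the closed port's cap at (142,260) and the tray at far left. I'll measure the proud cap.

Run:
```python
from h import *
import pickle
c=pickle.load(open("w1.pkl","rb")); g=cv2.cvtColor(c["frame"],cv2.COLOR_RGB2GRAY)
for (u,v),z in (((291,207),65.5),((142,260),56)):
    m=np.zeros_like(g); m[v-28:v+28,u-28:u+28]=(g[v-28:v+28,u-28:u+28]>165)*255
    n,l,st,ce=cv2.connectedComponentsWithStats(m); i=l[v,u]
    e=cv2.fitEllipse(max(cv2.findContours((l==i).astype('uint8'),0,1)[0],key=len))
    print(st[i],ce[i],e,onz(c,[e[0],ce[i]],z))
# block top: grey band
for lo,hi in((85,120),(95,135),(100,140)):
    m=np.zeros_like(g); s=np.s_[145:260,235:350]; m[s]=((g[s]>lo)&(g[s]<hi))*255
    m=cv2.morphologyEx(m,cv2.MORPH_OPEN,np.ones((15,15)))
    k=max(cv2.findContours(m,0,1)[0],key=cv2.contourArea); q=cv2.boxPoints(cv2.minAreaRect(k)); P=onz(c,q,50)
    print(lo,P[:,:2].round(1).tolist(),P.mean(0)[:2],np.linalg.norm(P-np.roll(P,1,0),axis=1))
print(g[165:175:3,290],g[185,270],g[225,320],g[235,290])
```

```text
[275 191  35  34 940] [291.75531915 207.43617021] ((291.75970458984375, 207.4500732421875), (32.98868179321289, 34.468101501464844), 104.60328674316406) [[525.34642046 241.10058797  65.5       ]
 [525.32895893 241.09581273  65.5       ]]
[125 245  32  30 734] [140.68256131 259.66348774] ((140.67750549316406, 259.66448974609375), (26.897363662719727, 32.7760009765625), 121.67643737792969) [[598.90400341  39.54667954  56.        ]
 [598.90254706  39.55366772  56.        ]]
85 [[486.2, 252.1], [486.3, 281.3], [520.3, 281.3], [520.2, 251.3]] [503.24532033 266.5091511 ] [34.08525535 29.2677227  34.07372336 29.98227416]
95 [[561.0, 183.6], [473.6, 202.4], [488.7, 295.6], [578.0, 282.6]] [525.31295374 241.04993459] [100.46559682  89.39160054  94.40739204  90.18967198]
100 [[561.3, 184.0], [473.9, 203.2], [489.5, 295.9], [578.8, 282.5]] [525.8623042  241.41207905] [100.00462111  89.42933645  93.97609532  90.2672724 ]
[ 68 102 126 125] 123 116 124
```

```bash
python3 -m crank '{"grip":[0.085,0.085,0.085,0.085,0.085,0.085,0.085,0.085,0.085,0.085,0.085,0.085,0.085],"xyz":[[-0.007,-0.046,-0.003],[-0.007,-0.046,-0.003],[-0.007,-0.046,-0.003],[-0.007,-0.046,-0.003],[-0.007,-0.046,-0.003],[-0.007,-0.046,-0.003],[-0.007,-0.046,-0.002],[-0.007,-0.046,0],[-0.007,-0.046,0],[-0.007,-0.046,0],[-0.007,-0.046,0],[-0.007,-0.046,0],[0,0,0]],"roll":[0,0,0,0,0,0,0,0,0,0,0,0,0]}'
python3 - <<'E'
from h import *
import pickle
c=cap("wrist"); save(c,"w2.png"); pickle.dump(c,open("w2.pkl","wb"))
print(r.sense()["tcp_pos"],r.sense()["orientation"],proj(c,[[610,-277,128],[610,-277,40]]))
E
```

```text
t: 3.28
tcp_pos: [573.1, -274.0, 290.3]
orientation: [-0.002, -3.14, -0.001]
ft_force: [-0.6, 0.3, -0.0]
gripper_width: 85.1
[ 573.10114083 -272.52183031  290.49410812] [-4.05357633e-05 -3.14053124e+00 -2.34775768e-03] [[318.06097356 220.39024916]
 [318.56134752 199.3363716 ]]
```

View pics/w2.png

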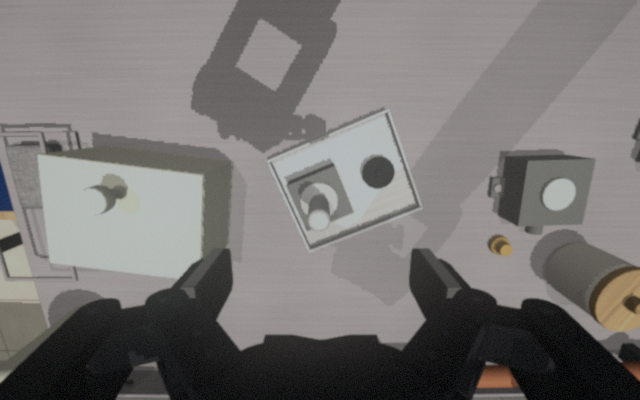

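The wrist view shows the tool's top at about (318,216), its collar at about (320,195), and the caddy to the left with its near edge at columns 205-230. I'll measure the tool and the clearance.

Run:
```python
from h import *
import pickle
c=pickle.load(open("w2.pkl","rb"))
im=cv2.resize(c["frame"][150:250,260:400,::-1],None,fx=5,fy=5,interpolation=cv2.INTER_CUBIC); cv2.imwrite("pics/w2c.png",im)
print(onz(c,[(318,217)],128),onz(c,[(205,200)],120),onz(c,[(321,195)],45), onz(c,[(338,160),(354,214)],40),proj(c,[[609,-277,128],[596,-277,128],[622,-277,128],[609,-264,128],[609,-290,128]]))
```

```text
[[ 606.19240978 -277.05394448  128.        ]] [[ 589.49132488 -399.01461677  120.        ]] [[ 602.72160436 -273.71190473   45.        ]] [[ 556.92101121 -251.50431601   40.        ]
 [ 630.81167647 -228.50648429   40.        ]] [[318.05826932 219.50193351]
 [318.02278589 207.81772786]
 [318.09314562 230.93523824]
 [330.23747659 219.4924841 ]
 [305.87940255 219.51019006]]
```

View pics/w2c.png

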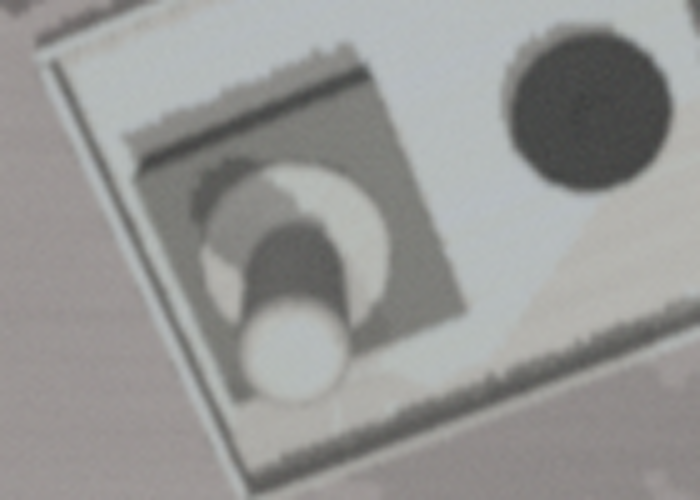

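```bash
python3 -m crank '{"grip":[0.085,0.085,0.085,0.085,0.085,0.085,0.085,0.085,0.085,0.085],"xyz":[[-0.020,-0.003,0.02],[-0.017,0,0.03],[0,0,0.035],[0,0,0.035],[0,0,0.03],[0,0,0.03],[0,0,0.02],[0,0,0.015],[0,0,0],[0,0,0]],"roll":[0,0,0,0,0,0,0,0,0,0]}'
python3 - <<'E'
from h import *
import pickle
c=cap("wrist");s=cap("scene");t=cap("top")
pickle.dump((c,s,t),open("pre.pkl","wb"))
k=lambda c,u,v:cv2.resize(c["frame"][v:v+80,u:u+110,::-1],None,fx=3.5,fy=3.5,interpolation=cv2.INTER_CUBIC)
w=cv2.resize(c["frame"][:,:,::-1],(640,400)); cv2.imwrite("pics/pre.png",np.hstack([w[100:,170:470],k(s,215,120)[:300],]) if 0 else np.hstack([cv2.resize(w,(448,280)),k(s,215,120)[:, :352]]))
q=r.sense();print(q["tcp_pos"],q["ft_force"])
E
```

```text
t: 4.58
tcp_pos: [610.8, -276.4, 77.6]
orientation: [-0.001, 3.14, -0.002]
ft_force: [0.3, -0.4, 0.5]
gripper_width: 85.2
[ 610.70920736 -276.56550315   77.73859654] [-0.23941326  0.20206856 -0.57805253]
```

View pics/pre.png

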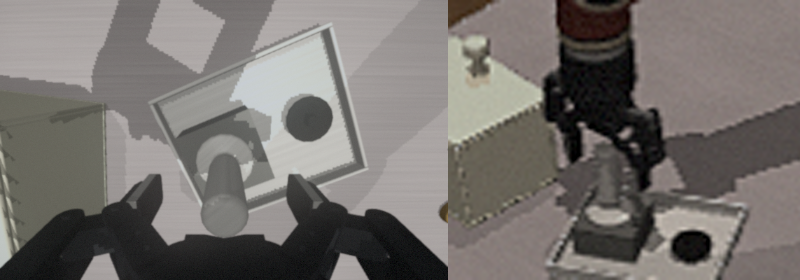

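The tool stands centred between the open jaws, with the caddy clear, so I'll close and lift slightly.

```bash
python3 -m crank '{"grip":[0,0,0,0,0,0,0,0],"xyz":[[0,0,0],[0,0,0],[0,0,0],[0,0,0],[0,0,0],[0,0,0],[0,0,0],[0,0,0]],"roll":[0,0,0,0,0,0,0,0]}'; python3 -m crank '{"grip":[0,0,0,0,0,0,0,0,0],"xyz":[[0,0,-0.005],[0,0,-0.015],[0,0,-0.02],[0,0,-0.02],[0,0,-0.03],[0,0,-0.03],[0,0,-0.02],[0,0,0],[0,0,0]],"roll":[0,0,0,0,0,0,0,0,0]}'
python3 - <<'E'
from h import *
import pickle
c=cap("wrist");s=cap("scene");t=cap("top")
pickle.dump((c,s,t),open("lift.pkl","wb"))
k=lambda c,u,v:cv2.resize(c["frame"][v:v+80,u:u+100,::-1],None,fx=3.5,fy=3.5,interpolation=cv2.INTER_CUBIC)
cv2.imwrite("pics/lift.png",np.hstack([cv2.resize(c["frame"][:,:,::-1],(448,280)),k(s,215,100)]))
q=r.sense();print(q["tcp_pos"],q["ft_force"],q["gripper_width"])
E
```

```text
t: 5.72
tcp_pos: [610.1, -276.3, 76.5]
orientation: [-0.0, 3.141, -0.001]
ft_force: [0.1, -1.3, 0.9]
gripper_width: 24.2
t: 6.85
tcp_pos: [609.4, -275.7, 215.0]
orientation: [0.0, -3.14, -0.002]
ft_force: [-0.5, 0.5, -2.8]
gripper_width: 24.8
[ 609.20687589 -275.5901486   214.21595877] [-0.34676563 -0.77263737 -2.70374389] 24.962665112417067
```

View pics/lift.png

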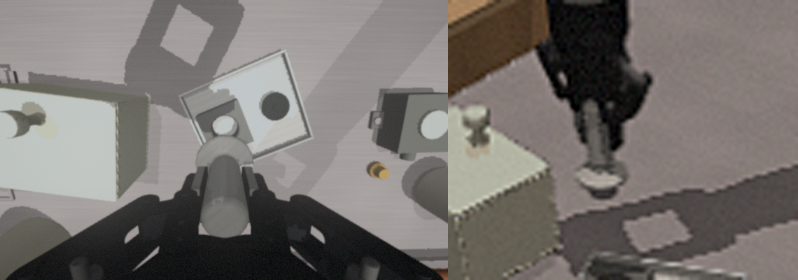

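Run:
```python
from h import *
import pickle
c,s,t=pickle.load(open("lift.pkl","rb"))
g=cv2.cvtColor(c["frame"],cv2.COLOR_RGB2GRAY)
print(g[155:215,320].tolist())
oz=178.5
for L in(8,13,18,23,28): print(L,proj(c,[[594.4,-275.8,oz-L]]).round(1),proj(c,[[609.4,-290.8,oz-L],[609.4,-260.8,oz-L]]).round(1).tolist())
print('collar',proj(c,[[609.4-26,-275.8,oz],[609.4,-275.8-26,oz],[609.4,-275.8+26,oz]]).round(1).tolist())
gs=cv2.cvtColor(s["frame"],cv2.COLOR_RGB2GRAY)
P=proj(s,[[609.4,-275.8,oz]])[0]; print('scene',P,[proj(s,[[609.4,-275.8,oz-L]])[0].round(1).tolist() for L in(8,18,28)])
u=int(round(P[0]));print(gs[140:165,u].tolist())
```

```text
[99, 100, 98, 101, 97, 99, 98, 98, 97, 112, 148, 177, 187, 187, 189, 191, 196, 197, 195, 195, 197, 196, 196, 197, 197, 196, 195, 195, 196, 196, 196, 197, 195, 194, 190, 174, 150, 134, 121, 124, 134, 143, 148, 149, 150, 149, 151, 148, 152, 151, 153, 152, 153, 150, 149, 149, 149, 151, 151, 153]
8 [[320.9 203.1]] [[298.1, 225.1], [343.7, 225.1]]
13 [[320.9 201.1]] [[298.6, 222.6], [343.2, 222.6]]
18 [[320.9 199.1]] [[299.1, 220.2], [342.6, 220.2]]
23 [[320.9 197.3]] [[299.6, 217.9], [342.1, 217.9]]
28 [[320.9 195.5]] [[300.1, 215.7], [341.7, 215.7]]
collar [[321.0, 189.2], [279.8, 229.3], [362.1, 229.4]]
scene [259.1626215  149.61132402] [[259.3, 151.5], [259.5, 153.8], [259.7, 156.1]]
[54, 64, 67, 55, 83, 90, 97, 62, 79, 141, 164, 165, 169, 135, 59, 53, 47, 122, 134, 136, 64, 72, 73, 77, 75]
```

Run:
```python
from h import *
import pickle
c,s,t=pickle.load(open("lift.pkl","rb"))
gs=cv2.cvtColor(s["frame"],cv2.COLOR_RGB2GRAY)
b=np.array([609.4,-275.8,178.5]);d=np.array([.71,.705,0])
print('collar rim',proj(s,[b+26*d]).round(1),[ (L,proj(s,[b+15*d-[0,0,L]])[0].round(1).tolist()) for L in(0,8,13,18,23,28)])
for u in range(252,268): print(u,gs[146:162,u].tolist())
```

```text
collar rim [[259.5 153.8]] [(0, [259.4, 152.0]), (8, [259.5, 153.9]), (13, [259.6, 155.0]), (18, [259.7, 156.2]), (23, [259.8, 157.4]), (28, [259.9, 158.5])]
252 [132, 119, 111, 152, 142, 117, 109, 117, 127, 132, 128, 127, 129, 130, 134, 69]
253 [124, 93, 142, 146, 152, 163, 98, 92, 129, 133, 127, 128, 127, 132, 137, 67]
254 [92, 62, 149, 151, 151, 159, 151, 76, 114, 132, 132, 130, 129, 132, 109, 71]
255 [69, 67, 120, 157, 152, 156, 171, 85, 63, 105, 123, 130, 132, 136, 65, 69]
256 [91, 70, 73, 149, 159, 160, 172, 110, 51, 41, 94, 133, 125, 138, 65, 69]
257 [100, 60, 86, 120, 161, 161, 168, 140, 56, 54, 62, 134, 131, 137, 65, 73]
258 [100, 66, 89, 98, 164, 162, 172, 142, 61, 56, 49, 124, 132, 137, 67, 76]
259 [97, 62, 79, 141, 164, 165, 169, 135, 59, 53, 47, 122, 134, 136, 64, 72]
260 [72, 55, 64, 121, 162, 161, 168, 117, 54, 57, 50, 137, 134, 108, 69, 72]
261 [78, 55, 79, 69, 161, 163, 173, 99, 46, 47, 68, 134, 136, 64, 68, 72]
262 [90, 73, 97, 83, 163, 164, 162, 70, 40, 60, 114, 134, 134, 67, 71, 75]
263 [96, 94, 97, 97, 133, 165, 109, 100, 91, 111, 131, 131, 135, 63, 75, 72]
264 [103, 93, 95, 100, 95, 127, 67, 134, 133, 135, 126, 127, 106, 68, 71, 74]
265 [118, 107, 98, 94, 82, 81, 107, 131, 130, 125, 129, 129, 67, 70, 77, 72]
266 [130, 123, 121, 111, 103, 122, 132, 128, 129, 126, 131, 128, 64, 73, 75, 75]
267 [129, 129, 131, 134, 129, 131, 130, 131, 124, 129, 129, 133, 67, 69, 72, 70]
```

```bash
python3 -m crank '{"grip":[0,0,0,0,0,0,0,0,0,0,0,0,0,0,0,0,0,0,0],"xyz":[[0.003,0.022,0],[0.006,0.040,0],[0.007,0.043,0],[0.007,0.043,0],[0.007,0.043,0],[0.007,0.043,0],[0.007,0.043,0],[0.007,0.043,0],[0.007,0.043,0],[0.007,0.043,0],[0.007,0.043,0],[0.007,0.043,0],[0.004,0.025,0],[0.001,0.0,0],[0,0,0.02],[0,0,0.025],[0,0,0.02],[0,0,0.01],[0,0,0]],"roll":[0,0,0,0,0,0,0,0,0,0,0,0,0,0,0,0,0,0,0]}'
python3 - <<'E'
from h import *
import pickle
c=cap("wrist");s=cap("scene");t=cap("top")
pickle.dump((c,s,t),open("over.pkl","wb"))
k=lambda c,u,v:cv2.resize(c["frame"][v:v+70,u:u+88,::-1],None,fx=4,fy=4,interpolation=cv2.INTER_CUBIC)
cv2.imwrite("pics/over.png",np.hstack([cv2.resize(c["frame"][:,:,::-1],(448,280)),k(s,350,175)]))
q=r.sense();print(q["tcp_pos"],q["ft_force"],q["gripper_width"])
E
```

```text
t: 9.38
tcp_pos: [525.4, 240.4, 140.1]
orientation: [-0.001, -3.14, 0.001]
ft_force: [-0.7, 1.1, -2.6]
gripper_width: 24.6
[526.66540879 241.0980508  142.51240714] [ 0.88505586  0.45945483 -2.22492606] 24.760975541587843
```

View pics/over.png

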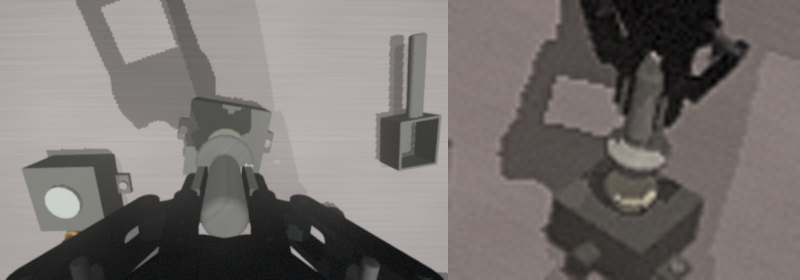

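Run:
```python
from h import *
import pickle
c,s,t=pickle.load(open("over.pkl","rb"))
b=np.array([525.5,241,104.5])
f=lambda P:((proj(s,[P])[0]-[350,175])*4+[448,0]).round(1).tolist()
g=lambda P:(proj(c,[P])[0]*.7).round(1).tolist()
for n,P in dict(collar=b,top=b+[0,0,88],cap=[525.5,241,65.5],nose20=b-[0,0,20]).items(): print(n,f(P),g(P))
e=np.array([-.0,1,0])
print('wrist capfar',g([525.5-22,241,65.5]),'cap L/R',g([525.5,241-22,65.5]),g([525.5,241+22,65.5]),'collar L/R',g(b-26*e),g(b+26*e),g(b-[26,0,0]))
```

```text
collar [638.8, 148.8] [225.5, 161.1]
top [655.7, 66.0] [226.2, 223.9]
cap [631.7, 183.2] [225.3, 148.3]
nose20 [635.2, 166.6] [225.4, 153.9]
wrist capfar [225.4, 128.2] cap L/R [204.9, 148.3] [245.8, 148.3] collar L/R [196.5, 161.0] [254.4, 161.1] [225.5, 132.8]
```

The tool is centred over the cap within about 1 mm in both views. Now I'll approach slowly.

```bash
python3 -m crank '{"grip":[0,0,0,0,0,0],"xyz":[[0,0,0.003],[0,0,0.004],[0,0,0.003],[0,0,0.001],[0,0,0],[0,0,0]],"roll":[0,0,0,0,0,0]}'
for i in 1; do python3 -m crank '{"grip":[0,0,0],"xyz":[[0,0,0.001],[0,0,0.001],[0,0,0]],"roll":[0,0,0]}'; done
```

```text
t: 10.28
tcp_pos: [526.0, 241.0, 130.4]
orientation: [-0.0, 3.141, 0.0]
ft_force: [-0.1, -0.3, -2.7]
gripper_width: 24.7
t: 10.65
tcp_pos: [525.7, 240.9, 128.1]
orientation: [0.0, -3.141, 0.0]
ft_force: [0.2, 0.2, -1.9]
gripper_width: 24.7
```

```bash
python3 -m crank '{"grip":[0,0,0],"xyz":[[0,0,0.001],[0,0,0.001],[0,0,0]],"roll":[0,0,0]}'
```

```text
t: 11.02
tcp_pos: [525.8, 240.9, 126.1]
orientation: [0.0, -3.141, 0.0]
ft_force: [-1.0, -0.8, -3.1]
gripper_width: 24.5
```

```bash
python3 -m crank '{"grip":[0,0,0],"xyz":[[0,0,0.001],[0,0,0.001],[0,0,0]],"roll":[0,0,0]}'
```

```text
t: 11.4
tcp_pos: [525.8, 240.9, 124.1]
orientation: [0.0, -3.141, 0.0]
ft_force: [0.8, 0.0, -2.0]
gripper_width: 24.6
```

```bash
python3 -m crank '{"grip":[0,0,0],"xyz":[[0,0,0.001],[0,0,0.001],[0,0,0]],"roll":[0,0,0]}'
```

```text
t: 11.78
tcp_pos: [525.8, 240.9, 122.1]
orientation: [0.0, -3.141, 0.0]
ft_force: [-1.2, 0.4, -2.7]
gripper_width: 24.6
```

```bash
python3 -m crank '{"grip":[0,0],"xyz":[[0,0,0.001],[0,0,0]],"roll":[0,0]}'
```

```text
t: 12.02
tcp_pos: [525.8, 240.9, 121.2]
orientation: [0.0, -3.141, 0.0]
ft_force: [-0.5, 0.0, -2.0]
gripper_width: 24.9
```

```bash
python3 -m crank '{"grip":[0,0],"xyz":[[0,0,0.001],[0,0,0]],"roll":[0,0]}'
```

```text
t: 12.28
tcp_pos: [526.0, 241.0, 120.4]
orientation: [-0.0, 3.141, 0.0]
ft_force: [0.2, 0.0, -1.9]
gripper_width: 24.6
```

```bash
python3 -m crank '{"grip":[0,0],"xyz":[[0,0,0.001],[0,0,0]],"roll":[0,0]}'
```

```text
t: 12.52
tcp_pos: [526.3, 241.1, 120.1]
orientation: [-0.0, 3.141, 0.0]
ft_force: [-1.0, -0.6, 1.8]
gripper_width: 24.8
```

```bash
python3 -m crank '{"grip":[0,0],"xyz":[[0,0,0.0005],[0,0,0]],"roll":[0,0]}'
```

```text
t: 12.78
tcp_pos: [526.4, 241.1, 119.7]
orientation: [-0.0, 3.14, 0.001]
ft_force: [-1.1, -0.5, 4.6]
gripper_width: 24.5
```

```bash
python3 -m crank '{"grip":[0,0],"xyz":[[0,0,0.0005],[0,0,0]],"roll":[0,0]}'
```

```text
t: 13.02
tcp_pos: [526.5, 241.2, 119.3]
orientation: [-0.0, 3.14, 0.001]
ft_force: [-0.6, -1.1, 7.1]
gripper_width: 24.5
```

```bash
python3 -m crank '{"grip":[0,0],"xyz":[[0,0,0.0005],[0,0,0]],"roll":[0,0]}'
```

```text
t: 13.28
tcp_pos: [526.7, 241.2, 119.0]
orientation: [-0.0, 3.14, 0.001]
ft_force: [-1.2, 0.3, 6.1]
gripper_width: 24.8
```

```bash
python3 -m crank '{"grip":[0,0],"xyz":[[0,0,0.0005],[0,0,0]],"roll":[0,0]}'
```

```text
t: 13.52
tcp_pos: [526.7, 241.2, 118.7]
orientation: [-0.0, 3.139, 0.001]
ft_force: [-0.7, -1.1, 5.7]
gripper_width: 24.5
```

```bash
python3 -m crank '{"grip":[0,0],"xyz":[[0,0,0.0005],[0,0,0]],"roll":[0,0]}'
```

```text
t: 13.78
tcp_pos: [526.9, 241.3, 118.3]
orientation: [-0.0, 3.139, 0.001]
ft_force: [-1.2, -0.2, 7.1]
gripper_width: 25.0
```

```bash
python3 -m crank '{"grip":[0,0],"xyz":[[0,0,0.0005],[0,0,0]],"roll":[0,0]}'
```

```text
t: 14.02
tcp_pos: [527.0, 241.3, 118.1]
orientation: [-0.0, 3.139, 0.001]
ft_force: [-1.1, 0.3, 7.5]
gripper_width: 24.8
```

```bash
python3 -m crank '{"grip":[0,0],"xyz":[[0,0,0.0005],[0,0,0]],"roll":[0,0]}'
```

```text
t: 14.28
tcp_pos: [527.1, 241.3, 117.8]
orientation: [-0.0, 3.139, 0.001]
ft_force: [-2.0, -0.1, 9.3]
gripper_width: 24.7
```

```bash
python3 -m crank '{"grip":[0,0],"xyz":[[0,0,0.0005],[0,0,0]],"roll":[0,0]}'
```

```text
t: 14.52
tcp_pos: [527.2, 241.4, 117.6]
orientation: [-0.0, 3.138, 0.002]
ft_force: [-1.0, 0.3, 8.9]
gripper_width: 24.4
```

```bash
python3 -m crank '{"grip":[0,0],"xyz":[[0,0,0.0005],[0,0,0]],"roll":[0,0]}'
```

```text
t: 14.78
tcp_pos: [527.3, 241.4, 117.3]
orientation: [-0.0, 3.138, 0.002]
ft_force: [-2.4, -0.0, 10.4]
gripper_width: 24.5
```

```bash
python3 -m crank '{"grip":[0,0],"xyz":[[0,0,0.0005],[0,0,0]],"roll":[0,0]}'
```

```text
t: 15.02
tcp_pos: [527.3, 241.4, 116.8]
orientation: [-0.0, 3.138, 0.002]
ft_force: [-2.1, -1.0, 10.3]
gripper_width: 24.6
```

```bash
python3 -m crank '{"grip":[0,0],"xyz":[[0,0,0.0005],[0,0,0]],"roll":[0,0]}'
```

```text
t: 15.28
tcp_pos: [527.0, 241.3, 115.5]
orientation: [-0.0, 3.139, 0.001]
ft_force: [-0.9, -0.3, 5.8]
gripper_width: 24.5
```

```bash
python3 -m crank '{"grip":[0,0],"xyz":[[0,0,0.0005],[0,0,0]],"roll":[0,0]}'
```

```text
t: 15.52
tcp_pos: [526.7, 241.3, 114.2]
orientation: [-0.0, 3.139, 0.001]
ft_force: [0.1, 0.8, 4.1]
gripper_width: 24.4
```

```bash
python3 -m crank '{"grip":[0,0],"xyz":[[0,0,0.0005],[0,0,0]],"roll":[0,0]}'
```

```text
t: 15.78
tcp_pos: [525.2, 240.7, 111.6]
orientation: [0.0, -3.14, 0.001]
ft_force: [0.2, 0.5, -0.7]
gripper_width: 24.3
```

```bash
python3 -m crank '{"grip":[0,0],"xyz":[[0,0,0.0005],[0,0,0]],"roll":[0,0]}'
```

```text
t: 16.02
tcp_pos: [525.0, 240.7, 111.1]
orientation: [0.0, -3.139, 0.001]
ft_force: [-0.7, -0.1, -2.2]
gripper_width: 24.6
```

```bash
python3 -m crank '{"grip":[0,0],"xyz":[[0,0,0.0005],[0,0,0]],"roll":[0,0]}'
```

```text
t: 16.27
tcp_pos: [525.6, 240.9, 111.4]
orientation: [0.0, -3.141, 0.0]
ft_force: [0.3, -0.2, -1.9]
gripper_width: 24.3
```

```bash
python3 -m crank '{"grip":[0,0],"xyz":[[0,0,0.0005],[0,0,0]],"roll":[0,0]}'
```

```text
t: 16.52
tcp_pos: [525.8, 241.0, 111.3]
orientation: [0.0, -3.142, 0.0]
ft_force: [0.0, -0.2, -3.2]
gripper_width: 24.9
```

```bash
python3 -m crank '{"grip":[0,0],"xyz":[[0,0,0.0005],[0,0,0]],"roll":[0,0]}'
```

```text
t: 16.77
tcp_pos: [525.9, 240.9, 110.9]
orientation: [-0.0, 3.141, 0.0]
ft_force: [-0.1, 0.6, -2.4]
gripper_width: 24.5
```

```bash
python3 -m crank '{"grip":[0,0],"xyz":[[0,0,0.0005],[0,0,0]],"roll":[0,0]}'
```

```text
t: 17.02
tcp_pos: [526.1, 241.0, 110.9]
orientation: [-0.0, 3.141, 0.0]
ft_force: [-0.5, -0.7, 0.4]
gripper_width: 24.5
```

```bash
python3 -m crank '{"grip":[0,0],"xyz":[[0,0,0.0005],[0,0,0]],"roll":[0,0]}'
```

```text
t: 17.27
tcp_pos: [526.2, 241.0, 110.9]
orientation: [-0.0, 3.141, 0.0]
ft_force: [-2.0, -1.7, 5.8]
gripper_width: 24.8
```

Contact came back at a hard stop 9.4 mm lower than first contact, after a clear snap, so the cap is home. Retreating and returning over the rest.

```bash
python3 -m crank '{"grip":[0,0,0,0],"xyz":[[0,0,-0.010],[0,0,-0.030],[0,0,-0.040],[0,0,-0.0265]],"roll":[0,0,0,0]}' && python3 -m crank '{"grip":[0,0,0,0,0,0,0,0,0,0,0,0,0,0,0,0],"xyz":[[-0.003,-0.022,0],[-0.006,-0.040,0],[-0.007,-0.043,0],[-0.007,-0.043,0],[-0.007,-0.043,0],[-0.007,-0.043,0],[-0.007,-0.043,0],[-0.007,-0.043,0],[-0.007,-0.043,0],[-0.007,-0.043,0],[-0.007,-0.043,0],[-0.007,-0.043,0],[-0.004,-0.025,0],[-0.001,0,0],[0,0,0],[0,0,0]],"roll":[0,0,0,0,0,0,0,0,0,0,0,0,0,0,0,0]}'
python3 - <<'E'
from h import *
import pickle
c=cap("wrist");s=cap("scene");t=cap("top")
pickle.dump((c,s,t),open("back.pkl","wb"))
k=lambda c,u,v,w=88,h=70:cv2.resize(c["frame"][v:v+h,u:u+w,::-1],None,fx=4,fy=4,interpolation=cv2.INTER_CUBIC)
cv2.imwrite("pics/back.png",np.hstack([cv2.resize(c["frame"][:,:,::-1],(448,280)),k(s,350,195)]))
c0,s0,t0=pickle.load(open("lift.pkl","rb"))
print([np.abs(c["frame"].astype(int)-c0["frame"]).mean(axis=2)[q].mean() for q in(np.s_[150:330,230:410],np.s_[250:400,0:640])])
exec(open("m1.py").read().split("A=[")[0].replace("t=pickle","t0=pickle",1).replace('s=pickle','s0=pickle'))
a=blob(t,222,214,25,25,190)[0];b=blob(s,386,212,22,20,150)[0];print(a,b,tri(t,a,s,b))
q=r.sense();print(q["tcp_pos"],q["ft_force"],q["gripper_width"])
E
```

```text
t: 17.77
tcp_pos: [526.4, 241.2, 218.3]
orientation: [-0.0, 3.139, 0.001]
ft_force: [-0.3, -0.3, -3.0]
gripper_width: 25.3
t: 19.77
tcp_pos: [610.1, -274.7, 216.3]
orientation: [0.003, -3.142, -0.001]
ft_force: [0.1, -0.2, -2.7]
gripper_width: 24.9
[np.float64(3.061718106995885), np.float64(3.366534722222222)]
[233.953125   225.47916667] [394.98863636 223.17045455] (array([525.83047135, 240.34390207,  54.34430859]), np.float64(1.5263359870671194))
[ 610.08943332 -275.09849314  216.47733658] [ 0.8354301   0.07001691 -2.13855194] 24.54672182887272
```

View pics/back.png

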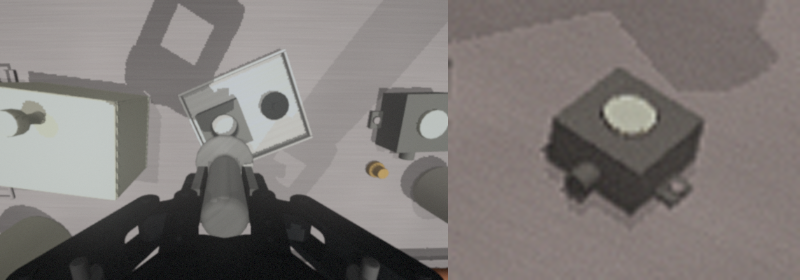

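The cap now measures level with the closed port's cap (54 mm, was 64), and the scene crop shows it flush. The wrist view is the same as when I lifted the tool, so I'll lower it into the rest.

```bash
python3 -m crank '{"grip":[0,0,0,0,0,0,0],"xyz":[[0,0,0.015],[0,0,0.03],[0,0,0.035],[0,0,0.02],[0,0,0.01],[0,0,0],[0,0,0]],"roll":[0,0,0,0,0,0,0]}'; python3 -m crank '{"grip":[0,0,0,0,0,0,0,0],"xyz":[[0,0,0.005],[0,0,0.005],[0,0,0.005],[0,0,0.005],[0,0,0.004],[0,0,0.003],[0,0,0],[0,0,0]],"roll":[0,0,0,0,0,0,0,0]}'
```

```text
t: 20.8
tcp_pos: [611.0, -276.6, 108.1]
orientation: [-0.0, 3.139, -0.002]
ft_force: [0.1, 0.6, -1.5]
gripper_width: 24.5
t: 21.8
tcp_pos: [610.1, -276.1, 79.5]
orientation: [-0.0, 3.141, -0.0]
ft_force: [-1.2, -0.6, -2.4]
gripper_width: 24.7
```

Entered the hole freely; seating until the collar touches.

```bash
python3 -m crank '{"grip":[0,0,0,0],"xyz":[[0,0,0.001],[0,0,0.001],[0,0,0],[0,0,0]],"roll":[0,0,0,0]}'
```

```text
t: 22.3
tcp_pos: [610.0, -276.0, 77.3]
orientation: [0.0, -3.142, 0.0]
ft_force: [-0.4, -0.2, -2.0]
gripper_width: 24.9
```

```bash
python3 -m crank '{"grip":[0,0,0],"xyz":[[0,0,0.001],[0,0,0],[0,0,0]],"roll":[0,0,0]}'
```

```text
t: 22.68
tcp_pos: [610.1, -276.1, 76.5]
orientation: [-0.0, 3.141, -0.0]
ft_force: [0.8, -0.2, -1.1]
gripper_width: 24.5
```

Just touching. I'll go 0.5 mm more, open slowly, then rise.

```bash
python3 -m crank '{"grip":[0,0],"xyz":[[0,0,0.0005],[0,0,0]],"roll":[0,0]}'; python3 -m crank '{"grip":[0.03,0.035,0.045,0.06,0.075,0.085,0.085,0.085,0.085],"xyz":[[0,0,0],[0,0,0],[0,0,0],[0,0,0],[0,0,0],[0,0,0],[0,0,0],[0,0,0],[0,0,0]],"roll":[0,0,0,0,0,0,0,0,0]}'; python3 -m crank '{"grip":[0.085,0.085,0.085,0.085,0.085,0.085,0.085,0.085,0.085,0.085],"xyz":[[0,0,-0.01],[0,0,-0.03],[0,0,-0.04],[0,0,-0.04],[0,0,-0.04],[0,0,-0.04],[0.02,0,-0.015],[0.017,0.003,0],[0,0,0],[0,0,0]],"roll":[0,0,0,0,0,0,0,0,0,0]}'
python3 - <<'E'
from h import *
import pickle
c=cap("wrist");s=cap("scene");t=cap("top")
k=lambda c,u,v,w,h,f:cv2.resize(c["frame"][v:v+h,u:u+w,::-1],None,fx=f,fy=f,interpolation=cv2.INTER_CUBIC)
cv2.imwrite("pics/end.png",np.hstack([k(c,250,140,180,120,2.4),k(s,225,140,120,96,3)]))
c0=pickle.load(open("w2.pkl","rb")); print(np.abs(c["frame"].astype(int)-c0["frame"]).mean(axis=2)[100:260,260:430].mean())
q=r.sense();print(q["t"],q["tcp_pos"],q["ft_force"],q["gripper_width"])
E
```

```text
t: 22.92
tcp_pos: [610.2, -276.2, 76.5]
orientation: [-0.0, 3.141, -0.0]
ft_force: [-1.2, 0.7, 2.7]
gripper_width: 24.8
t: 24.05
tcp_pos: [610.0, -276.0, 75.8]
orientation: [-0.0, 3.142, -0.0]
ft_force: [0.4, 0.2, -0.7]
gripper_width: 84.9
t: 25.3
tcp_pos: [573.2, -273.0, 290.9]
orientation: [-0.0, 3.141, -0.0]
ft_force: [-0.4, -0.2, -0.3]
gripper_width: 84.8
3.1455514705882353
25.45 [ 573.29060075 -272.96228688  290.30105691] [ 0.25426496  0.08460323 -0.27113501] 85.20369688876075
```

View pics/end.png

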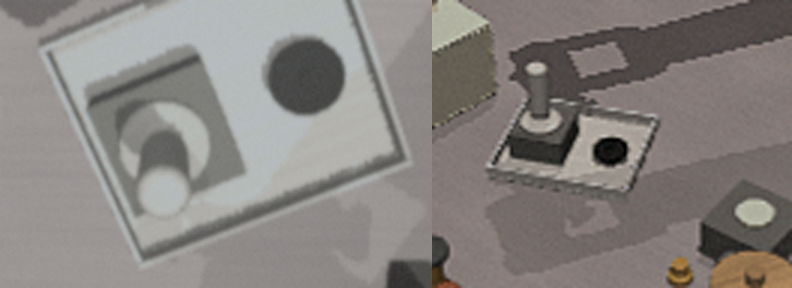

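The tool stands upright with its collar on the block, as at the start, and the plug hasn't moved. Handing in.

```bash
python3 -c "
from plant import r
print(r.hand_in())"
```

```text
the job is handed in; nothing more can be done
None
```

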